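# Fetch the header block from under the parts tray with the trigger reacher

### The arm

A 7-joint arm with a two-finger parallel gripper is mounted at the origin on the work surface. World frame = base frame: x ahead of the robot, y to its left, z up, the work surface at z = 0. Lengths are in m, angles in rad, forces in N, time in s.
With the tool pointing down it reaches from about 0.4 to 0.875 m from the base axis. Payload 6.5 kg.
Tool frame: the origin (TCP) lies at the very end of the fingers, on their centre line; the grasp point (between the pads) lies 19 mm behind it; z points along the fingers, y is the line along which they close (so a half turn about z gives the same grasp; the last joint's range is limited). The gripper opens to 88 mm and grips with 3 to 60 N. Pads are 18 mm wide; open, the fingers measure 123 mm over their backs; the gripper's body (75 mm by 187 mm) begins 45 mm behind the grasp point.
Start: joints at [-1.218, 0.536, -0.004, 1.538, 0.003, 1.067, -0.071], TCP at [0.264, 0.594, 0.239] pointing down, gripper open.
Joint ranges: [-2.7, 2.7], [-0.37, 2.16], [-1.27, 1.26], [0.24, 2.4], [-1.31, 4.45], [0.19, 1.91], [-2.76, 2.76]. Speed limits (rad/s): [2.39, 2.39, 3.14, 3.14, 3.14, 3.14, 3.14].

### API

Orientations are given as a 3x3 rotation matrix whose columns are the frame's x, y, z axes.
In Python, from plant import arm gives the robot as it stands.
- The arm moves only by the shell command python3 -m jog 'ROWS' [FORCE]. ROWS is JSON, a list of rows, each a list of 7 numbers: the turn, a rotation vector about the tool's x, y, z in units of 60 degrees (1.0 is 60 degrees), then the shift along the tool's x, y, z in units of 20 cm (1.0 is 20 cm), then the opening, from 0 (shut) to 1 (fully open). In form: [[wx, wy, wz, tx, ty, tz, jaw], ...]. A call has 1 to 5 rows; each row is the pose to reach, as a shift and turn from the pose commanded when the call began, along the tool's axes at that moment; what a row does not reach only later rows make up. A row lasts 1/8 s, in which the tool goes at most 62.5 mm and 10.7 degrees, less where a joint would pass 70% of its speed; a pose out of reach is approached as far as the arm can. A call with a number of a shift or a turn outside -1 to 1 is refused whole. A call with a gripper value outside its range is refused whole. The fingers move at their own pace and stop on an object; FORCE is the grip in N (left out, the last holds). Time passes only in rows, so rows that repeat a pose let the fingers close. It gives the time, the measured TCP pose, the force, the opening and the grip force at its end, in the units of the state.
- arm.observe(): the state, without advancing time (a new reading comes with each control period).
- arm.camera(name): name is "scene" or "top" or "wrist"; returns the picture (384x512x3 uint8, red, green, blue); there is no depth.
- arm.calibration(name): a dict with "K" (3x3 intrinsics, pixels), "camera_from_world" (4x4, takes a point from world to camera coordinates). Camera axes: x right, y up, looking along -z (the intrinsics and any distortion apply to the point x, -y, -z); pixel columns grow to the right and rows downward; lengths in m; the calibration is good to about 2 mm. The wrist camera is an equidistant fisheye: a pixel r from the principal point sees the ray r / f radians off the axis. A picture is of the moment at which its call begins: read the wrist's pose just before it. calibration takes no time and is no camera call; for the wrist camera it gives the pose at the moment of the call.
- arm.close_job(): hands the job in; it is judged then, once.
The state is a dict: "t": time; "q": joint angles; "joint_velocities": joint speeds; "tau": joint torques, N m; "eef_pos": TCP position; "eef_rot": TCP orientation; "wrist_force": force on the tool from outside, world axes, zero at the start; "moment": the same for the moment, N m; "gripper_width": finger opening in m; "grasp_force": force on a finger pad.
Only numpy, scipy, OpenCV 4.12 (cv2) and the standard library are available. Lean on these libraries where they do the work, as an engineer would, in place of code of your own. Each camera call takes 0.05 s, during which the arm holds its last target. There are 200 camera calls.

### The job

The white rectangular nylon header block has slid into the low gap under the clear parts tray. Slide the bench reacher in until its open jaws stand either side of the block, squeeze its trigger to close the jaws on the block, and draw the block out onto the black rubber mat in front of the tray; then let go, leaving the block flat on the mat and the reacher standing on its foot with its jaws open again.

Things in the scene. Friction and masses are not known exactly. Their poses are not given: they have to be found in the camera images.
- reacher: Bench reacher, 0.3 kg, loose, glides easily on a slick flat foot (110 x 80 mm). Origin on the worktop under the middle of its grip; +x along the shaft to the jaws, z up. Black handle post, x -28 to -14, 24 mm wide, up to z 118. Other parts in front of it are below z 40, but for the trigger. Pinch handle and trigger together from above at z about 85, fingers in line with x.
- trigger (a joint): Grey upright trigger paddle of the reacher, front face at x +28, 22 mm wide, z 38 to 106. Slides to the handle: 0 free (56 mm over handle and trigger), 0.014 m at its stop (42 mm). Sprung, 2.5 N to start, 8 to 10 N at the stop; springs back when let go. Squeezed to 50 mm over both (5 N), the tool can be slid and steered, jaws still open.
- jaws (a point): Point between the reacher's two steel jaws where the middle of a gripped item belongs: 195 mm ahead (+x) of the reacher's origin, 12 mm up; axes as the reacher. Jaws 4 to 20 mm above the worktop, reach 21 mm past this point. Free: tips 68 mm apart inside, 90 mm outside. They close with the trigger, on a 20 mm wide item at 0.0115 m; beyond, to the stop, they grip it springily.
- header: White nylon header block, loose, rectangular, 28 (x) x 20 (y) x 16 mm high, 20 g. Origin: centre of its underside. Stands under the tray, long side pointing roughly out of the gap. Two bystanders stand in the row with it, 75 mm apart, in any order: a round flanged white bush (26 mm diameter, 20 mm high) and a steel hexagon nut (24 mm, 14 mm high).
- stand: Fixed clear polycarbonate parts tray on four steel legs. Origin on the worktop under its middle, z up; the gap's open front faces its -x. Tray 130 (x) x 310 (y) mm, underside 60 mm and rim 78 mm above the worktop. Legs 12 mm thick at x +-58, y +-148 mm; clear wall closes the back (x +61). The row of things under it stands within 12 mm of x = 0.
- mat (a point): Centre of the square black rubber mat (120 x 120 mm, 1 mm thin, flush: nothing catches on it) on the open worktop in front of the tray, 185 mm from the tray's middle along its -x; axes as the tray.

How it is judged:
On the way, in this order (a step that is already met when the one before it is completed fails the run):
1. the reacher's jaws are squeezed shut on the header block while it is still under the tray (value of joint trigger above 0.0085 m and x of header in the frame of jaws between -0.03 and 0.03 m and y of header in the frame of jaws between -0.015 and 0.015 m and contact force between reacher and header above 0.5 N and x of header in the frame of stand above -0.06 m), for 0.2 s.
2. still held in the squeezed jaws, the block has come out in front of the tray (value of joint trigger above 0.0085 m and x of header in the frame of jaws between -0.03 and 0.03 m and y of header in the frame of jaws between -0.015 and 0.015 m and contact force between reacher and header above 0.3 N and x of header in the frame of stand below -0.09 m), for 0.1 s.
At the end, for the whole second after the job is handed in: The header block lies flat on its underside and at rest with its centre on the mat (within 50 mm of the mat's centre along each side of the mat), and the reacher stands at rest upright on its foot on the worktop with its trigger sprung back (within 3 mm of free) and its jaws open (x of header in the frame of mat between -0.05 and 0.05 m and y of header in the frame of mat between -0.05 and 0.05 m and height (world z) of header below 0.006 m and angle between header's own z axis and vertical below 0.2 rad and linear speed of each of header, reacher below 0.02 m/s and value of joint trigger below 0.003 m and angle between reacher's own z axis and vertical below 0.15 rad and height (world z) of reacher below 0.008 m); the robot touches nothing.
It fails at once if the robot's own fingers touch the header block: it is fetched with the reacher (contact force between the fingers and header above 0.5 N).
It also fails if it takes over 40 s, if anything falls off the work surface, if the arm or the gripper's body presses on something with over 40 N, if the wrist force passes 120 N, or if a joint passes its speed limit or range.

## Working session

There is one attempt and no reset: what is moved stays moved. The work goes in short steps, Python scripts to look and compute and a shell command to move; the robot and the scene stay as the last step left them, time stands still between calls to the robot, and variables do not carry over. Pictures are saved under pics/ and viewed, at most 13 in all, crops included, and the job is handed in when it is done.

```bash
mkdir -p pics; ls
python3 - <<'E'
from plant import arm
import cv2
s=arm.observe(); print(s['t'],s['eef_pos'],s['eef_rot'],s['gripper_width'])
for n in ['scene','top','wrist']:
    c=arm.calibration(n); print(n,c)
    cv2.imwrite(f'pics/{n}0.png',arm.camera(n)[:,:,::-1])
E
```

```text
pics
0.0 [0.26409818 0.5932639  0.23785428] [[-9.13602315e-01  4.06608502e-01 -5.79565335e-04]
 [ 4.06608899e-01  9.13600947e-01 -1.58529778e-03]
 [-1.15104115e-04 -1.68398814e-03 -9.99998575e-01]] 0.08829342370145699
scene {'K': array([[467.1823971 ,   0.        , 254.13953316],
       [  0.        , 467.1823971 , 193.28620867],
       [  0.        ,   0.        ,   1.        ]]), 'camera_from_world': array([[ 0.64848057,  0.7611896 , -0.00795881, -0.40335813],
       [-0.55195023,  0.47737194,  0.68371557,  0.23743036],
       [ 0.5242365 , -0.43898339,  0.7297052 , -1.19747975],
       [ 0.        ,  0.        ,  0.        ,  1.        ]])}
top {'K': array([[428.353576  ,   0.        , 257.21689783],
       [  0.        , 428.353576  , 193.58263643],
       [  0.        ,   0.        ,   1.        ]]), 'camera_from_world': array([[ 0.02665219, -0.99953159,  0.0150417 ,  0.02803974],
       [ 0.98015515,  0.02908638,  0.19608639, -0.56078587],
       [-0.19643205,  0.00951707,  0.98047125, -0.70654612],
       [ 0.        ,  0.        ,  0.        ,  1.        ]])}
wrist {'K': array([[297.31863964,   0.        , 254.52762139],
       [  0.        , 297.31863964, 188.63718383],
       [  0.        ,   0.        ,   1.        ]]), 'camera_from_world': array([[ 0.40664323,  0.91358208, -0.00301182, -0.64809556],
       [-0.86878592,  0.38568017, -0.31058303,  0.04255158],
       [-0.28258149,  0.12891312,  0.95054148, -0.39210389],
       [ 0.        ,  0.        ,  0.        ,  1.        ]])}
```

View pics/top0.png

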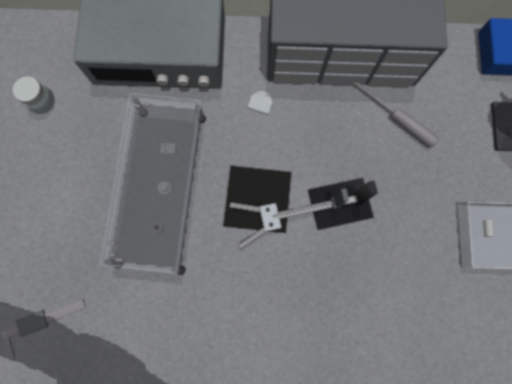

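View pics/scene0.png

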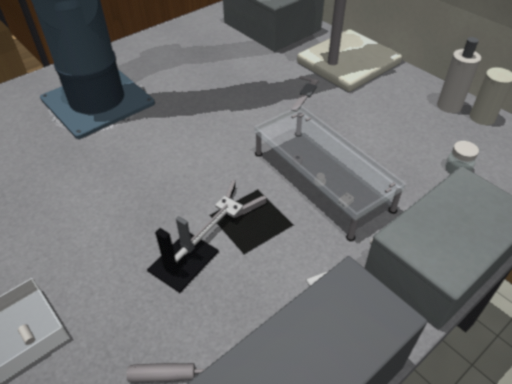

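The top view shows the tray at about (155,185). Three items stand under it, at about (168,148), (164,187) and (157,227). The mat is at (258,199). The reacher's foot is at about (340,204), with its jaws pointing left. I'll zoom in to identify the items.

Run:
```python
import cv2,numpy as np
a=cv2.imread('pics/top0.png')
c=cv2.resize(a[85:285,95:215],None,fx=3,fy=3,interpolation=cv2.INTER_CUBIC)
b=cv2.imread('pics/scene0.png')
d=cv2.resize(b[100:240,245:410],None,fx=2.6,fy=2.6,interpolation=cv2.INTER_CUBIC)
o=np.zeros((600,800,3),np.uint8);o[:,:360]=c;o[:d.shape[0],365:365+d.shape[1]]=d[:,:435]
o=np.clip(o.astype(float)*1.6-40,0,255).astype(np.uint8)
cv2.imwrite('pics/z1.png',o)
e=cv2.resize(a[150:260,215:385],None,fx=4.7,fy=4.7,interpolation=cv2.INTER_CUBIC)
e=np.clip(e.astype(float)*1.8,0,255).astype(np.uint8)
cv2.imwrite('pics/z2.png',e)
```

```text
(no output)
```

View pics/z1.png

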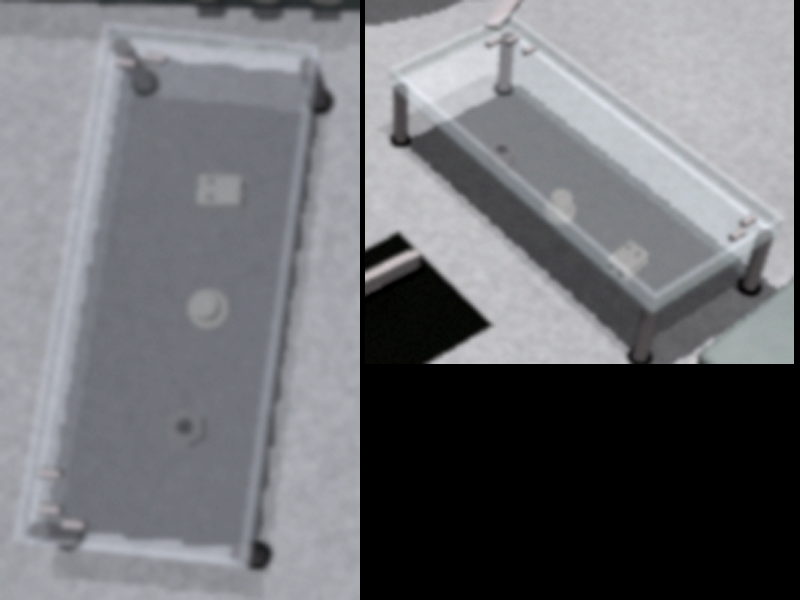

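View pics/z2.png

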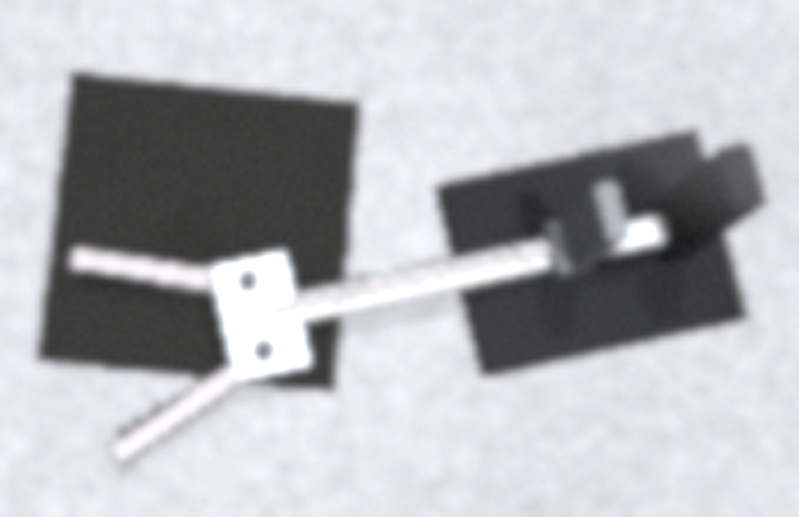

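```bash
cat > h.py <<'E'
import numpy as np
from plant import arm
def ray(cam,px,z,C=None):
    c=C or arm.calibration(cam);K=c['K'];T=c['camera_from_world'];R=T[:3,:3];o=-R.T@T[:3,3]
    u=(px[0]-K[0,2])/K[0,0];v=(px[1]-K[1,2])/K[1,1]
    if cam=='wrist':
        r=np.hypot(u,v);s=np.sin(r)/max(r,1e-9);d=np.array([u*s,-v*s,-np.cos(r)])
    else: d=np.array([u,-v,-1.])
    d=R.T@d
    return o+d*(z-o[2])/d[2]
def proj(cam,P,C=None):
    c=C or arm.calibration(cam);K=c['K'];T=c['camera_from_world'];p=T[:3,:3]@np.array(P)+T[:3,3]
    return np.array([K[0,2]+K[0,0]*p[0]/-p[2],K[1,2]-K[1,1]*p[1]/-p[2]])
E
python3 - <<'E'
from h import *
np.set_printoptions(precision=4,suppress=True)
f=lambda x,y:(215+x/4.7-.4,150+y/4.7-.4)
g=lambda x,y:(95+x/3-.33,85+y/3-.33)
mat=np.array([ray('top',f(*p),.001)for p in[(75,73),(357,102),(333,388),(40,358)]]);print('mat',mat,mat.mean(0),[np.linalg.norm(mat[i]-mat[i-1])for i in range(4)])
foot=np.array([ray('top',f(*p),.004)for p in[(438,187),(697,131),(743,317),(483,376)]]);print('foot',foot,foot.mean(0),[np.linalg.norm(foot[i]-foot[i-1])for i in range(4)])
ax=foot[0]+foot[3]-foot[1]-foot[2];print('foot yaw',np.degrees(np.arctan2(ax[1],ax[0])))
t=np.array([ray('top',f(*p),.018)for p in[(71,258),(118,456)]]);print('tips',t,np.linalg.norm(t[0]-t[1]))
m=t.mean(0);print('mid',m,(m-foot.mean(0)))
h=ray('top',f(750,170),.118);print('handletop',h)
n=t[0]-t[1];print('yaw from tips',np.degrees(np.arctan2(n[1],n[0]))+90)
l=np.array([ray('top',g(*p),.0)for p in[(322,100),(258,553),(70,537),(146,84)]]);print('legs',l)
it=np.array([ray('top',g(*p),z)for p,z in[((219,190),.016),((208,309),.01),((188,428),.014)]]);print('items',it,np.linalg.norm(it[0]-it[1]),np.linalg.norm(it[2]-it[1]))
b=np.array([ray('top',g(*p),.016)for p in[(197,176),(242,176),(241,205),(198,205)]]);print('block',b)
E
```

```text
mat [[ 0.6252  0.0963  0.001 ]
 [ 0.6164 -0.0199  0.001 ]
 [ 0.4985 -0.0116  0.001 ]
 [ 0.5072  0.1057  0.001 ]] [0.5618 0.0426 0.001 ] [np.float64(0.11837447337679727), np.float64(0.116470577499299), np.float64(0.11823431201498442), np.float64(0.11760569323555747)]
foot [[ 0.5811 -0.0529  0.004 ]
 [ 0.6077 -0.1589  0.004 ]
 [ 0.5314 -0.1758  0.004 ]
 [ 0.5046 -0.0712  0.004 ]] [ 0.5562 -0.1147  0.004 ] [np.float64(0.07860509365184638), np.float64(0.10929835558134622), np.float64(0.07813334705163366), np.float64(0.10801314771716987)]
foot yaw 104.20493313216079
tips [[0.5451 0.0939 0.018 ]
 [0.4678 0.0727 0.018 ]] 0.08012255160108724
mid [0.5065 0.0833 0.018 ] [-0.0497  0.198   0.014 ]
handletop [ 0.566  -0.1472  0.118 ]
yaw from tips 105.37422415339424
legs [[0.7199 0.1564 0.    ]
 [0.4252 0.1803 0.    ]
 [0.4317 0.296  0.    ]
 [0.7272 0.2727 0.    ]]
items [[0.6512 0.2165 0.016 ]
 [0.575  0.2194 0.01  ]
 [0.4992 0.2256 0.014 ]] 0.07646503221202026 0.07612789752718843
block [[0.66   0.2311 0.016 ]
 [0.6609 0.2025 0.016 ]
 [0.6417 0.2019 0.016 ]
 [0.6409 0.2291 0.016 ]]
```

The block is at (0.651, 0.2165), long axis at yaw about 91°. The tray is centred at (0.576, 0.226), yaw about 85.4°. The mat is centred at (0.562, 0.043), which agrees with the tray position.

The reacher's origin is at about (0.561, -0.127), yaw 104.4°. The tip distance comes out at 217 mm against 216 expected, so this is consistent. Now I'll go to it.

```bash
cat > go.py <<'E'
import sys
from h import *
# target TCP x y z and yaw of tool y (deg): prints units
x,y,z,yaw=map(float,sys.argv[1:5]);s=arm.observe();R=s['eef_rot']
d=R.T@(np.array([x,y,z])-s['eef_pos'])/.2
cy=np.degrees(np.arctan2(R[1,1],R[0,1]))
print('t',s['t'],'pos',s['eef_pos'].round(4),'yaw',cy.round(2),'shift',d.round(3),'wz',round(-((yaw-cy+180)%360-180)/60,3),'tilt',R[:2,2].round(4),'w',round(s['gripper_width'],4),'gf',s['grasp_force'],'F',s['wrist_force'].round(1))
E
python3 -m jog '[[0,0,-0.64,-1,-0.952,0,1],[0,0,-0.64,-1,-0.952,0,1],[0,0,-0.64,-1,-0.952,0,1],[0,0,-0.64,-1,-0.952,0,1],[0,0,-0.64,-1,-0.952,0,1]]' 15
python3 go.py 0.561 -0.127 0.16 104.4
```

```text
t: 0.78
eef_pos: [0.3712, 0.3345, 0.2386]
eef_rot: [[-0.969, -0.245, 0.0], [-0.245, 0.969, -0.002], [0.0, -0.002, -1.0]]
wrist_force: [0.8, 0.3, 0.2]
gripper_width: 0.0881
grasp_force: 0.0
t 0.775 pos [0.3712 0.3345 0.2386] yaw 104.2 shift [-0.354 -2.469  0.397] wz -0.003 tilt [ 0.0002 -0.0017] w 0.0881 gf 0.0 F [0.8 0.3 0.2]
```

```bash
python3 -m jog '[[0,0,0,-0.17,-1,0,1],[0,0,0,-0.17,-1,0,1],[0,0,0,-0.17,-1,0,1],[0,0,0,-0.17,-1,0,1]]' >/dev/null
python3 -m jog '[[0,0,0,-0.17,-1,0,1],[0,0,0,-0.17,-1,0,1],[0,0,0,-0.17,-1,0,1],[0,0,0,-0.17,-1,0,1]]' >/dev/null
python3 go.py 0.561 -0.127 0.17 104.4
```

```text
t 1.775 pos [ 0.5359 -0.0354  0.2386] yaw 104.13 shift [-0.01  -0.474  0.344] wz -0.005 tilt [ 0.0003 -0.0013] w 0.0881 gf 0.0 F [0.5 1.3 0.5]
```

```bash
python3 -m jog '[[0,0,-0.005,-0.01,-0.474,0.34,1],[0,0,-0.005,-0.01,-0.474,0.34,1],[0,0,-0.005,-0.01,-0.474,0.34,1],[0,0,-0.005,-0.01,-0.474,0.34,1]]' >/dev/null
python3 go.py 0.561 -0.127 0.066 104.4
python3 - <<'E'
from h import *
import cv2
C=arm.calibration('wrist');a=arm.camera('wrist')[:,:,::-1]
cv2.imwrite('pics/w1.png',a)
E
```

```text
t 2.275 pos [ 0.5607 -0.1209  0.1707] yaw 104.82 shift [ 0.006 -0.031  0.524] wz 0.007 tilt [-0.0004  0.0015] w 0.0878 gf 0.0 F [-0.8  0.   0.6]
```

View pics/w1.png

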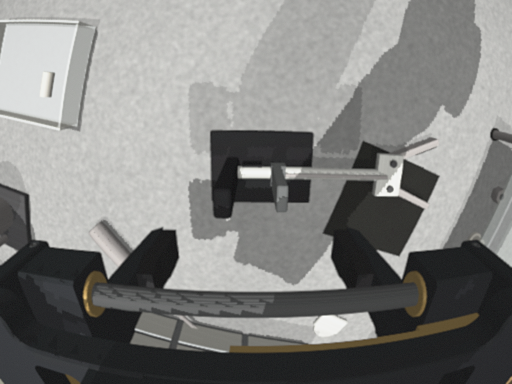

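The wrist view shows the handle's top near (223,210), the trigger's top near (282,206), and the fingers at (155,255) and (360,260), straddling them. I'll check these by casting rays.

Run:
```python
from h import *
C=arm.calibration('wrist');s=arm.observe();np.set_printoptions(precision=4,suppress=True)
h=ray('wrist',(223,212),.118,C);t=ray('wrist',(282,207),.106,C)
f=np.array([ray('wrist',p,.004,C) for p in[(211,131),(312,132),(311,202),(215,202)]])
j=np.array([ray('wrist',p,.018,C) for p in[(437,143),(427,207)]])
print(h,t,np.linalg.norm((h-t)[:2]));print(f.mean(0),f);print('tips',j,j.mean(0))
d=j.mean(0)-(h+t)/2;print(np.degrees(np.arctan2(d[1],d[0])))
u=np.array([np.cos(np.radians(104.4)),np.sin(np.radians(104.4))])
for p in(h,t):print((p[:2]-[0.561,-.127])@u,(p[:2]-[0.561,-.127])@[-u[1],u[0]])
```

```text
[ 0.5682 -0.1426  0.118 ] [ 0.5577 -0.0999  0.106 ] 0.04398009555378626
[ 0.5556 -0.1133  0.004 ] [[ 0.5307 -0.1767  0.004 ]
 [ 0.5038 -0.0725  0.004 ]
 [ 0.58   -0.0492  0.004 ]
 [ 0.6079 -0.1547  0.004 ]]
tips [[0.4685 0.0735 0.018 ]
 [0.5452 0.0936 0.018 ]] [0.5069 0.0835 0.018 ]
105.31770349929872
-0.016893618634435434 -0.0031253813921158576
0.02708406413210057 -0.003586058509077224
```

Views agree to within about 4 mm. I'll descend at (0.5618, -0.126) and pinch to 50 mm.

```bash
python3 -m jog '[[0,0,0.007,0.003,-0.027,0.25,1],[0,0,0.007,0.003,-0.027,0.523,1],[0,0,0.007,0.003,-0.027,0.523,1],[0,0,0.007,0.003,-0.027,0.523,1]]' >/dev/null
python3 go.py 0.562 -0.127 0.066 104.4
python3 -m jog '[[0,0,0,0,0,0,0.568],[0,0,0,0,0,0,0.568],[0,0,0,0,0,0,0.568],[0,0,0,0,0,0,0.568],[0,0,0,0,0,0,0.568]]' 15
python3 go.py 0.562 -0.127 0.066 104.4
python3 - <<'E'
from h import *
import cv2
a=arm.camera('wrist')[:,:,::-1];cv2.imwrite('pics/w2.png',a)
a=arm.camera('top')[:,:,::-1];cv2.imwrite('pics/t2.png',a)
E
```

```text
t 2.825 pos [ 0.5629 -0.1278  0.0683] yaw 104.37 shift [0.003 0.005 0.012] wz -0.001 tilt [0.0028 0.0001] w 0.0882 gf 0.0 F [ 0.  -0.3  0.6]
t: 3.45
eef_pos: [0.5621, -0.1297, 0.0668]
eef_rot: [[-0.969, -0.246, 0.002], [-0.246, 0.969, -0.001], [-0.002, -0.002, -1.0]]
wrist_force: [0.9, -1.8, 5.7]
gripper_width: 0.05
grasp_force: 5.9
t 3.45 pos [ 0.5621 -0.1297  0.0668] yaw 104.25 shift [-0.003  0.013  0.004] wz -0.002 tilt [ 0.0019 -0.0012] w 0.05 gf 5.921901783440262 F [ 0.9 -1.8  5.7]
```

View pics/w2.png

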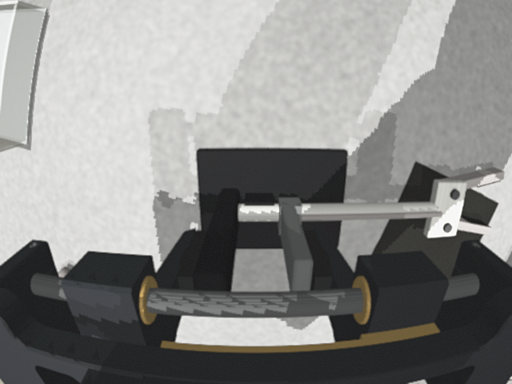

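The reacher is pinched at 50 mm and square in the fingers. Next I'll steer gently to the pre-entry pose (yaw 91°, jaws in front of the block).

```bash
python3 -m jog '[[0,0,0.045,-0.1,0.027,0,0.568],[0,0,0.09,-0.21,0.055,0,0.568],[0,0,0.135,-0.31,0.08,0,0.568],[0,0,0.18,-0.42,0.11,0,0.568],[0,0,0.223,-0.52,0.136,0,0.568]]' 
python3 -m jog '[[0,0,0,0,0,0,0.568],[0,0,0,0,0,0,0.568]]' >/dev/null
python3 go.py 0.6562 -0.078 0.066 91
python3 - <<'E'
from h import *
import cv2
a=arm.camera('top')[:,:,::-1];cv2.imwrite('pics/t3.png',a)
o=cv2.resize(a[110:250,130:390],None,fx=3,fy=3,interpolation=cv2.INTER_CUBIC)
cv2.imwrite('pics/t3z.png',np.clip(o*1.6-30.,0,255).astype(np.uint8))
E
```

```text
t: 4.18
eef_pos: [0.6549, -0.0769, 0.0661]
eef_rot: [[-1.0, -0.014, -0.002], [-0.014, 1.0, -0.001], [0.002, -0.001, -1.0]]
wrist_force: [-3.0, -1.5, 5.7]
gripper_width: 0.0503
grasp_force: 5.5
t 4.425 pos [ 0.6554 -0.0762  0.0662] yaw 90.96 shift [-0.004 -0.009  0.001] wz -0.001 tilt [0.0005 0.0006] w 0.0502 gf 3.927912692015525 F [1.7 2.  3.1]
```

View pics/t3z.png

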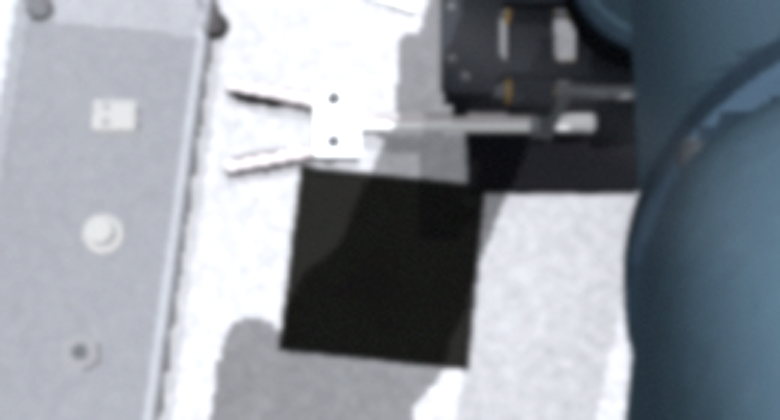

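Run:
```python
from h import *
np.set_printoptions(precision=4,suppress=True)
g=lambda x,y:(130+x/3-.33,110+y/3-.33)
a=ray('top',g(229,93),.02);b=ray('top',g(229,167),.02);m=(a+b)/2
s=ray('top',g(390,124),.02);k=ray('top',g(565,123),.03)
bl=ray('top',g(114,115),.016);print(a,b,m,np.linalg.norm(a-b),s,k,bl)
for p in(s,k):
  d=m-p;print(np.degrees(np.arctan2(d[1],d[0])))
h=[ray('top',g(*p),.025)for p in[(333,98),(333,141)]];n=h[0]-h[1];print(np.array(h).mean(0),np.degrees(np.arctan2(n[1],n[0]))+90)
```

```text
[0.6668 0.1438 0.02  ] [0.6182 0.1414 0.02  ] [0.6425 0.1426 0.02  ] 0.04860121589350219 [0.6495 0.041  0.02  ] [ 0.6505 -0.0685  0.03  ] [0.6512 0.2165 0.016 ]
93.93016923538788
92.17014138827724
[0.6498 0.077  0.025 ] 91.96124915891743
```

The jaws have narrowed somewhat. I'll relax the pinch to about 52 mm and cross-check the jaw midpoint against other views before entering.

```bash
python3 -m jog '[[0,0,0,0,0,0,0.59],[0,0,0,0,0,0,0.59]]'
python3 - <<'E'
from h import *
import cv2,pickle
T=arm.camera('top')[:,:,::-1];S=arm.camera('scene')[:,:,::-1];C=arm.calibration('wrist');W=arm.camera('wrist')[:,:,::-1]
pickle.dump(C,open('C.pkl','wb'))
for n,p in('top',(.645,.143,.02)),('scene',(.645,.143,.02)): print(n,proj(n,p))
t=cv2.resize(T[125:185,155:290],None,fx=5.9,fy=5,interpolation=cv2.INTER_CUBIC)[:,:795]
p=proj('scene',(.65,.16,.02)).astype(int);x0,y0=p[0]-65,p[1]-50;print(x0,y0)
s=cv2.resize(S[y0:y0+100,x0:x0+130],None,fx=3,fy=3,interpolation=cv2.INTER_CUBIC)
w=W[90:390,112:512]
o=np.zeros((600,800,3),np.uint8);o[:t.shape[0],:t.shape[1]]=t;o[300:300+s.shape[0],:390]=s;o[300:300+w.shape[0],400:]=w
cv2.imwrite('pics/c4.png',np.clip(o*1.5-20.,0,255).astype(np.uint8))
E
```

```text
t: 4.72
eef_pos: [0.6548, -0.0765, 0.0661]
eef_rot: [[-1.0, -0.016, -0.001], [-0.016, 1.0, 0.001], [0.001, 0.001, -1.0]]
wrist_force: [-0.3, 2.4, 4.4]
gripper_width: 0.0523
grasp_force: 2.7
top [205.85199305 151.66073346]
scene [317.76848822 212.14746643]
260 159
```

View pics/c4.png

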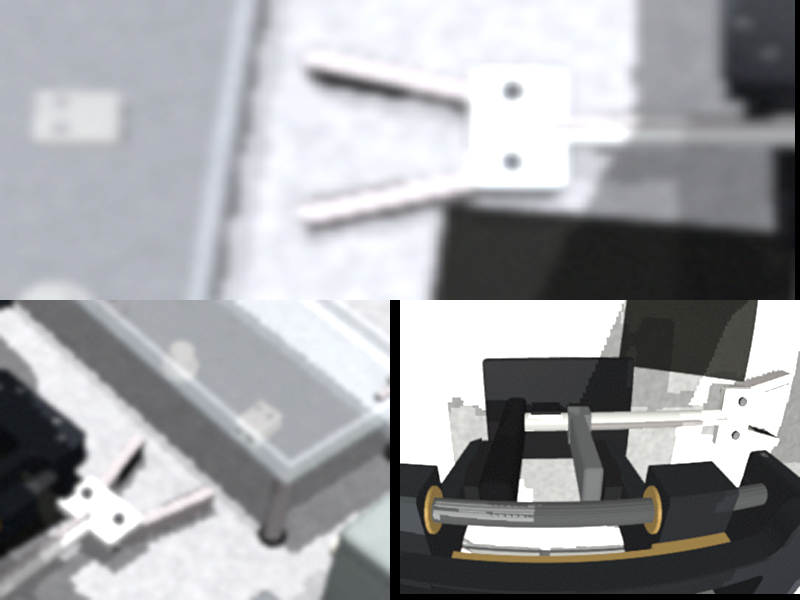

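Run:
```python
from h import *
np.set_printoptions(precision=4,suppress=True)
g=lambda x,y:(155+x/5.9-.4,125+y/5-.4)
q=lambda x,y:(260+x/3-.33,159+(y-300)/3-.33)
a=ray('top',g(309,60),.02);b=ray('top',g(301,213),.02);print('top',a,b,(a+b)/2,np.linalg.norm(a-b))
print('shaft',ray('top',g(640,132),.02),ray('top',g(760,131),.02),'plate',ray('top',g(520,127),.025),'block',ray('top',g(77,117),.016))
a=ray('scene',q(141,440),.02);b=ray('scene',q(211,492),.02);print('scene',a,b,(a+b)/2,np.linalg.norm(a-b))
print('plate',ray('scene',q(101,509),.025),'block',ray('scene',q(262,418),.016))
print('leg',ray('scene',q(270,537),0))
```

```text
top [0.675  0.1424 0.02  ] [0.6146 0.1419 0.02  ] [0.6448 0.1421 0.02  ] 0.060363211702356534
shaft [0.6497 0.0345 0.02  ] [ 0.6513 -0.0041  0.02  ] plate [0.6489 0.0731 0.025 ] block [0.6512 0.2165 0.016 ]
scene [0.6183 0.1392 0.02  ] [0.6787 0.1416 0.02  ] [0.6485 0.1404 0.02  ] 0.06044024859456613
plate [0.6459 0.0763 0.025 ] block [0.6549 0.2171 0.016 ]
leg [0.7187 0.1566 0.    ]
```

Both views put the jaw midpoint 6.4 mm to the -x side of the block's line. The reacher's yaw is about 92.5°. I'll turn 1.5° to correct this and advance 95 mm in total.

```bash
python3 -m jog '[[0,0,0.012,0,0,0,0.59],[0,0,0.025,-0.003,0.06,0,0.59],[0,0,0.025,-0.005,0.12,0,0.59],[0,0,0.025,-0.007,0.18,0,0.59],[0,0,0.025,-0.009,0.24,0,0.59]]'
python3 go.py 0.6555 0.0185 0.066 89.4
python3 - <<'E'
from h import *
import cv2
T=arm.camera('top')[:,:,::-1];S=arm.camera('scene')[:,:,::-1]
t=cv2.resize(T[125:185,155:290],None,fx=5.9,fy=5,interpolation=cv2.INTER_CUBIC)
s=cv2.resize(S[159:259,260:390],None,fx=3,fy=3,interpolation=cv2.INTER_CUBIC)
o=np.zeros((600,800,3),np.uint8);o[:300,:t.shape[1]]=t;o[300:,:390]=s
cv2.imwrite('pics/c5.png',np.clip(o*1.5-20.,0,255).astype(np.uint8))
E
```

```text
t: 5.5
eef_pos: [0.6564, -0.0276, 0.066]
eef_rot: [[-1.0, 0.01, -0.0], [0.01, 1.0, -0.0], [0.0, -0.0, -1.0]]
wrist_force: [-0.4, -3.2, 2.5]
gripper_width: 0.0519
grasp_force: 5.1
t 5.5 pos [ 0.6564 -0.0276  0.066 ] yaw 89.44 shift [0.007 0.23  0.   ] wz 0.001 tilt [-0.0001 -0.0002] w 0.0519 gf 5.121475960331736 F [-0.4 -3.2  2.5]
```

View pics/c5.png

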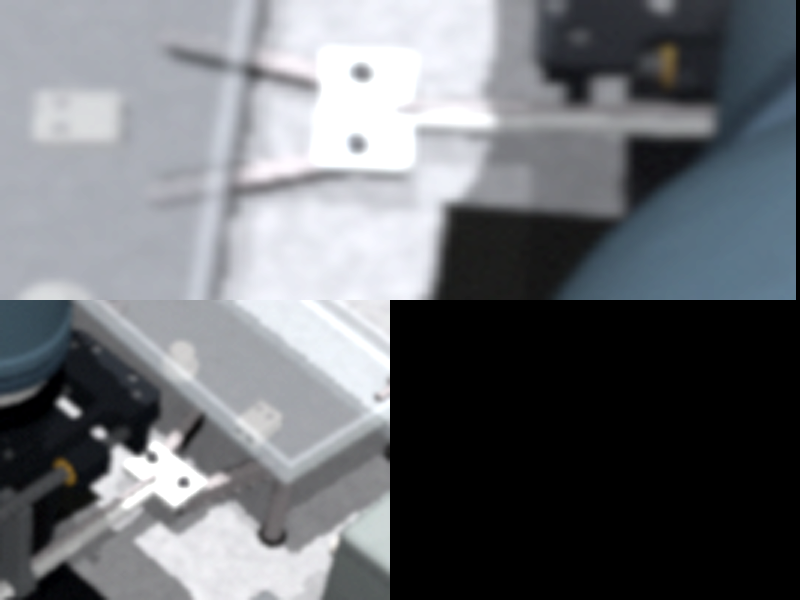

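The jaw midpoint is at zoomed row 117, level with the block's centre (77,117), with about 46 mm still to go. I'll advance that much and then squeeze.

```bash
python3 -m jog '[[0,0,0,0.002,0.06,0,0.59],[0,0,0,0.004,0.12,0,0.59],[0,0,0,0.006,0.18,0,0.59],[0,0,0,0.007,0.23,0,0.59],[0,0,0,0.007,0.23,0,0.59]]'
python3 -m jog '[[0,0,0,0,0,0,0.55],[0,0,0,0,0,0,0.52],[0,0,0,0,0,0,0.49],[0,0,0,0,0,0,0.46],[0,0,0,0,0,0,0.46]]' 16
python3 go.py 0.6555 0.0185 0.066 89.4
python3 - <<'E'
from h import *
import cv2
T=arm.camera('top')[:,:,::-1];S=arm.camera('scene')[:,:,::-1]
t=cv2.resize(T[125:185,155:290],None,fx=5.9,fy=5,interpolation=cv2.INTER_CUBIC)
s=cv2.resize(S[159:259,260:390],None,fx=3,fy=3,interpolation=cv2.INTER_CUBIC)
o=np.zeros((600,800,3),np.uint8);o[:300,:t.shape[1]]=t;o[300:,:390]=s
cv2.imwrite('pics/c6.png',np.clip(o*1.5-20.,0,255).astype(np.uint8))
E
```

```text
t: 6.22
eef_pos: [0.6554, 0.02, 0.066]
eef_rot: [[-1.0, 0.008, -0.0], [0.008, 1.0, 0.002], [0.0, 0.002, -1.0]]
wrist_force: [0.2, 2.0, 1.7]
gripper_width: 0.0522
grasp_force: 2.9
t: 6.85
eef_pos: [0.6555, 0.0165, 0.0662]
eef_rot: [[-1.0, 0.011, -0.0], [0.011, 1.0, -0.001], [0.0, -0.001, -1.0]]
wrist_force: [-1.0, -2.9, 3.1]
gripper_width: 0.0437
grasp_force: 16.0
t 6.85 pos [0.6555 0.0165 0.0662] yaw 89.37 shift [0.    0.01  0.001] wz -0.0 tilt [-0.     -0.0008] w 0.0437 gf 15.989212025888264 F [-1.  -2.9  3.1]
```

View pics/c6.png

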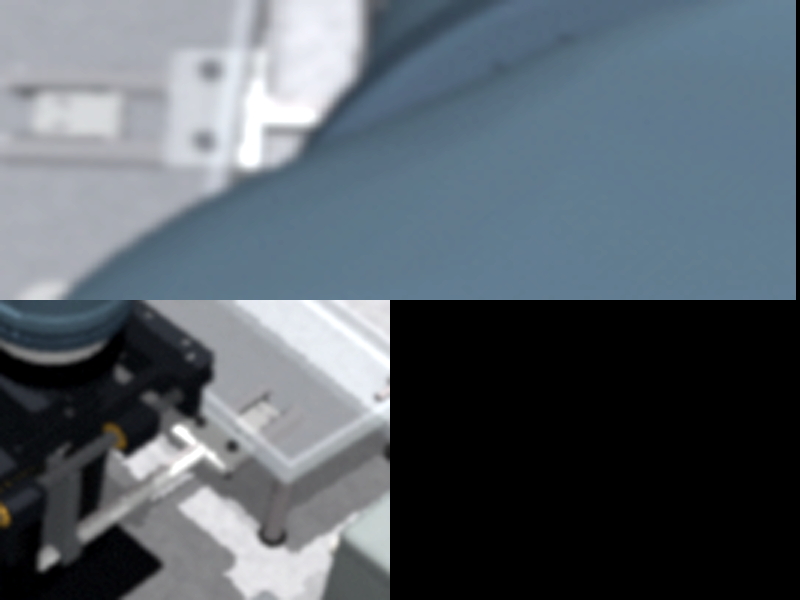

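The jaws are closed on the block's sides: jaw edges are at zoomed rows 95 and 135, right against it. The opening of 43.7 mm puts the trigger at about 12.3 mm. I'll hold briefly and then draw straight out.

```bash
python3 -m jog '[[0,0,0,0,0,0,0.46],[0,0,0,0,0,0,0.46],[0,0,0,0,0,0,0.46]]' 20
python3 -m jog '[[0,0,0,0,-0.05,0,0.46],[0,0,0,0,-0.13,0,0.46],[0,0,0,0,-0.21,0,0.46],[0,0,0,0,-0.29,0,0.46],[0,0,0,0,-0.35,0,0.46]]' >/dev/null
python3 -m jog '[[0,0,0,0,-0.07,0,0.46],[0,0,0,0,-0.14,0,0.46],[0,0,0,0,-0.22,0,0.46],[0,0,0,0,-0.28,0,0.46],[0,0,0,0,-0.32,0,0.46]]' >/dev/null
python3 go.py 0.5665 -0.1575 0.066 89.4
python3 - <<'E'
from h import *
import cv2
T=arm.camera('top')[:,:,::-1];cv2.imwrite('pics/t7.png',T)
hsv=cv2.cvtColor(T,cv2.COLOR_BGR2HSV)
print([tuple(T[int(r),int(c)]) for c,r in [proj('top',(.651,.085,.016))]],proj('top',(.651,.085,.016)))
E
```

```text
t: 7.32
eef_pos: [0.6556, 0.0174, 0.0662]
eef_rot: [[-1.0, 0.01, 0.0], [0.01, 1.0, -0.0], [-0.0, -0.0, -1.0]]
wrist_force: [-0.2, -2.9, 3.2]
gripper_width: 0.0436
grasp_force: 20.0
t 8.575 pos [ 0.654  -0.1177  0.0661] yaw 89.37 shift [ 0.435 -0.204  0.001] wz -0.001 tilt [-0.0001 -0.0002] w 0.0437 gf 19.986384393414482 F [0.1 2.2 1.5]
[(np.uint8(223), np.uint8(222), np.uint8(219))] [236.61994507 150.1648277 ]
```

```bash
python3 -m jog '[[0,0,0,0.08,-0.04,0,0.46],[0,0,0,0.17,-0.08,0,0.46],[0,0,0,0.26,-0.12,0,0.46],[0,0,0,0.35,-0.16,0,0.46],[0,0,0,0.435,-0.2,0,0.46]]' >/dev/null
python3 -m jog '[[0,0,0,0,0,0,0.46],[0,0,0,0,0,0,0.46]]'
python3 - <<'E'
from h import *
import cv2
T=arm.camera('top')[:,:,::-1]
o=cv2.resize(T[110:250,180:390],None,fx=3.8,fy=3.8,interpolation=cv2.INTER_CUBIC)
cv2.imwrite('pics/t8.png',np.clip(o*1.2,0,255).astype(np.uint8))
E
```

```text
t: 9.5
eef_pos: [0.5667, -0.1563, 0.0661]
eef_rot: [[-1.0, 0.01, -0.001], [0.01, 1.0, -0.001], [0.001, -0.001, -1.0]]
wrist_force: [-1.3, -2.2, 3.2]
gripper_width: 0.0433
grasp_force: 20.0
```

View pics/t8.png

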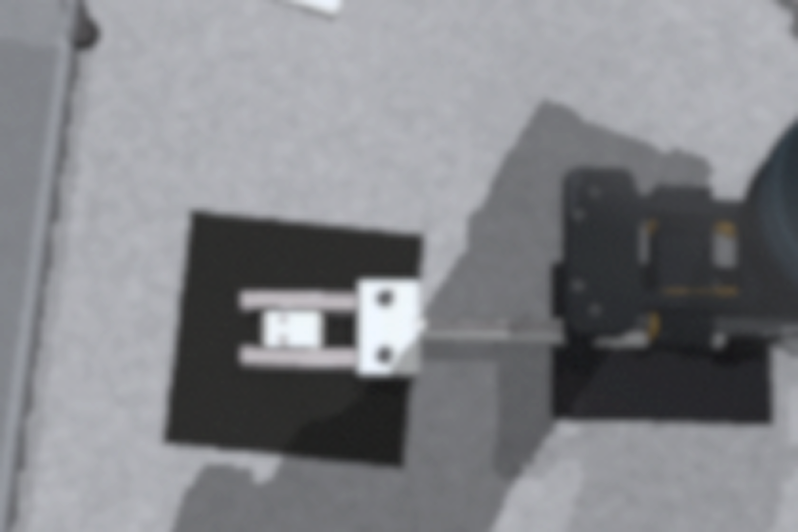

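The block (292,330) is held almost at the mat's centre (294,338). I'll release gradually, then lift straight up.

```bash
python3 -m jog '[[0,0,0,0,0,0,0.5],[0,0,0,0,0,0,0.54],[0,0,0,0,0,0,0.58],[0,0,0,0,0,0,0.62],[0,0,0,0,0,0,0.66]]' >/dev/null
python3 -m jog '[[0,0,0,0,0,0,1],[0,0,0,0,0,0,1],[0,0,0,0,0,0,1],[0,0,0,0,0,0,1]]'
python3 -m jog '[[0,0,0,0,0,-0.1,1],[0,0,0,0,0,-0.3,1],[0,0,0,0,0,-0.5,1],[0,0,0,0,0,-0.7,1],[0,0,0,0,0,-0.7,1]]'
python3 - <<'E'
from h import *
import cv2
T=arm.camera('top')[:,:,::-1]
o=cv2.resize(T[110:250,180:390],None,fx=3.8,fy=3.8,interpolation=cv2.INTER_CUBIC)
cv2.imwrite('pics/t9.png',np.clip(o*1.2,0,255).astype(np.uint8))
E
```

```text
t: 10.68
eef_pos: [0.5667, -0.1557, 0.0661]
eef_rot: [[-1.0, 0.01, 0.0], [0.01, 1.0, -0.0], [-0.0, -0.0, -1.0]]
wrist_force: [-1.1, 0.0, 0.2]
gripper_width: 0.0881
grasp_force: 0.0
t: 11.3
eef_pos: [0.569, -0.1565, 0.2108]
eef_rot: [[-1.0, 0.011, 0.008], [0.011, 1.0, -0.001], [-0.008, -0.001, -1.0]]
wrist_force: [0.1, 0.7, -0.2]
gripper_width: 0.0883
grasp_force: 0.0
```

View pics/t9.png

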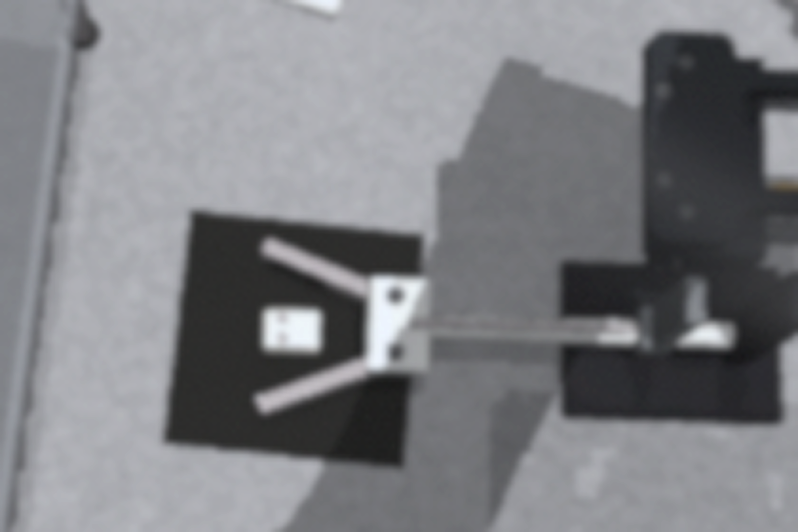

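The block lies flat at the mat's centre (292,330), the jaws are open, and the reacher is standing free of the gripper. I'll hand it in.

```bash
python3 -m jog '[[0,0,0,0,0,0,1],[0,0,0,0,0,0,1]]' >/dev/null; python3 -c "
from plant import arm
print(arm.close_job())"
```

```text
the job is handed in; nothing more can be done
None
```

I drew the header block out with the reacher and left it flat near the mat's centre, with the reacher standing on its foot, jaws open and the gripper clear; the job was handed in at about 11.6 s, and no verdict was shown.

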